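# Pin the grinder stand and pull-test the pin

### The job

Take the lock pin with the flat, blade-shaped head from the wooden rack and press it down into the bore of the grinder stand's steel block until it clicks and its flange sits on the block. Then, still holding it, pull straight up with slowly rising force to about 15 N and keep the pull for a moment to prove that the catch holds: less than 10 N proves nothing, and pulling with more than 25 N would strain it. Let go, leaving the pin fully home and the other pins and the loose things on the bench where they are.

Things in the scene. Friction and masses are not known exactly. Their poses are not given: they have to be found in the camera images.
- lockpin: the lock pin, about 140 g, upright in one of three rack holes. Origin on its axis at the underside of its flange, z up. Above: flange diameter 30, 5 thick, then a flat black blade head 46 long (x), 14 thick (y), from 5 to 43 mm. Below: steel shank diameter 14, 54.5 long, groove (diameter 6) 26 to 41.5 mm down, last 8 mm tapered to diameter 6. Fits at any yaw
- pin_grip (a point): the centre of the lock pin's blade head, 24 mm above the flange's underside, axes as the lock pin's: grip the blade across its 14 mm thickness (y). The flange's upper side is 19 mm below this point
- seat (a point): middle of the bore's mouth on the flat top (60 mm above the bench) of the stand's fixed steel block, 70 by 70; z up. Bore vertical, diameter 17, right through; a pin pressed sideways rubs in it, which does not load the catch. Pin home: lockpin at this point, pin_grip 24 mm above it. Fixed grinder behind: axis 150 mm along its +x, top 92 mm above the bench, 155 mm to -y and 210 mm to +y
- catch: spring catch hidden in the bore: two jaws. Its height differs from start to start by up to 5 mm. The pin meets it with the flange 14 to 19 mm above the block; pushing takes 4 to 9 N, then 3 N, until, 1.5 to 6.5 mm before the flange lands, the jaws snap into the groove. A caught pin lifts as far freely, then the force rises about 10 N per mm: stop by force. An uncaught one comes up with a few N
- rack: fixed wooden pin rack, 60 (x) by 230 (y) by 60 high, origin under its centre; three holes of diameter 17 at y = -75, 0 and 75 mm, each with a pin hanging by its flange on the rack's top. Heads reach 43 mm above that top: a pin must rise 55 mm to come clear, 100 mm to pass over its neighbours
- roundpin: a pin of the same shank with a round black head (diameter 26), standing in another rack hole; leave it
- ballpin: a pin of the same shank with a black ball head (diameter 30), standing in another rack hole; leave it
- cup: a white cup, diameter 76, 100 high, on the bench; leave it
- wrench: a steel wrench 160 long, lying on the bench; leave it
- screwdriver: a screwdriver lying on the bench beside it; leave it
- nut: a round steel collar, diameter 40, 16 high, lying on the bench; leave it
- tin: a tin, diameter 72, 90 high, on the bench; leave it
Things that resemble listed ones, but are neither listed nor needed, are in the scene too. Leave any orange, pink or turquoise look-alike of the lockpin alone.

How it is judged:
By the outcome, as a careful person would: the job done as asked, in the order asked, and still so for the second after the job is handed in, with the robot touching nothing.
It also fails if it takes over 72 s, if anything falls off the work surface, if the arm or the gripper's body presses on something with over 40 N, if the wrist force passes 120 N, or if a joint passes its speed limit or range.

### The arm

A 7-joint arm with a two-finger parallel gripper is mounted at the origin on the work surface. World frame = base frame: x ahead of the robot, y to its left, z up, the work surface at z = 0. Lengths are in m, angles in rad, forces in N, time in s.
With the tool pointing down it reaches from about 0.425 to 0.875 m from the base axis. Payload 4.7 kg.
Tool frame: the origin (TCP) lies at the very end of the fingers, on their centre line; the grasp point (between the pads) lies 19 mm behind it; z points along the fingers, y is the direction in which the jaws open and shut (so a half turn about z gives the same grasp; the last joint's range is limited). The gripper opens to 87 mm and grips with 3 to 60 N. Pads are 19 mm wide; open, the fingers measure 117 mm over their backs; the gripper's body (75 mm by 190 mm) begins 51 mm behind the grasp point.
Start: joints at [1.274, 0.321, -0.07, 1.45, 0.023, 1.371, -0.057], TCP at [0.199, -0.619, 0.223] pointing down, gripper open.
Joint ranges: [-2.86, 2.86], [-0.3, 2.09], [-1.38, 1.24], [0.06, 2.45], [-1.56, 4.7], [0.09, 2.05], [-2.69, 2.69]. Speed limits (rad/s): [2.57, 2.57, 3.14, 3.14, 3.14, 3.14, 3.14].

### API

Orientations are given as a unit quaternion [w, x, y, z].
In Python, from bench import monitor, read_camera, calibration, manip gives the robot as it stands. The module is installed in compiled form; this text tells all that it offers.
- The arm moves only by the tool jog_arm, never from a script. Its arguments are lists of equal length, an entry for each row: "angular": the turn, a rotation vector about the tool's x, y, z each as a share of 2 rad, from -1 to 1, a list of three; "xyz": the shift along the tool's x, y, z each as a share of 0.3 m, from -1 to 1, a list of three; "hand": the gripper command: -1 is fully open, 1 is shut, values between are in proportion. In form: {"angular": [[ax, ay, az], ...], "xyz": [[dx, dy, dz], ...], "hand": [hand, ...]}. A call has 1 to 20 rows; each row is the pose to reach, as a shift and turn from the pose commanded when the call began, along the tool's axes at that moment; what a row does not reach only later rows make up. A row lasts 1/12 s, in which the tool goes at most 41.7 mm and 7.16 degrees, less where a joint would pass 70% of its speed; a pose out of reach is approached as far as the arm can. A call with a number of a shift or a turn outside -1 to 1 is refused whole. A call with a gripper value outside its range is refused whole. The fingers move at their own pace and stop on an object; the grip force is fixed at half the most. Time passes only in rows, so rows that repeat a pose let the fingers close. It gives the time, the measured TCP pose, the force and the opening at its end, in the units of the state.
- monitor.read_state(): the state, without advancing time (a new reading comes with each control period).
- read_camera(name): name is "scene" or "top" or "wrist"; returns the picture (480x640x3 uint8, blue, green, red); there is no depth.
- calibration(name): a dict with "camera_matrix" (3x3 intrinsics, pixels), "view" (4x4, takes a point from world to camera coordinates). Camera axes: x right, y down, z forward; pixel columns grow to the right and rows downward; lengths in m; the calibration is good to about 2 mm. A picture is of the moment at which its call begins: read the wrist's pose just before it. calibration takes no time and is no camera call; for the wrist camera it gives the pose at the moment of the call.
- manip.finish_job(): hands the job in, once; it reports no verdict.
The state is a dict: "time": time; "joint_pos": joint angles; "joint_velocities": joint speeds; "joint_efforts": joint torques, N m; "ee_pos": TCP position; "orientation": TCP orientation; "force": force on the tool from outside, world axes, zero at the start; "wrist_torque": the same for the moment, N m; "opening": opening from 0.0 (shut) to 1.0 (fully open).
Only numpy, scipy, OpenCV 4.12 (cv2) and the standard library are available. Lean on these libraries where they do the work, as an engineer would, in place of code of your own. Each camera call takes 0.05 s, during which the arm holds its last target.

## Working session

There is one attempt and no reset: what is moved stays moved. The work goes in short steps, Python scripts to look and compute and a tool call to move; the robot and the scene stay as the last step left them, time stands still between calls to the robot, and variables do not carry over. Pictures are saved under pics/ and viewed, and the job is handed in when it is done.

Besides the shell and the picture viewer there is one more tool, called as name(argument=value, ...), one argument or row to a line, values as JSON. jog_arm: Moves the arm, as the interface text tells. Shift numbers are shares of 0.3 m and turn numbers shares of 2 rad, none past 1 either way. Its arguments: {"type":"object","properties":{"angular":{"type":"array"},"xyz":{"type":"array"},"hand":{"type":"array"}},"required":["angular","xyz","hand"]}

```bash
mkdir -p pics; python3 - <<'E'
from bench import monitor, read_camera, calibration
import cv2
s=monitor.read_state()
for k,v in s.items(): print(k,v)
for n in ("scene","top","wrist"):
    c=calibration(n); print(n,c["camera_matrix"],c["view"])
    cv2.imwrite(f"pics/{n}0.png",read_camera(n))
E
```

```text
time 0.0
joint_pos [ 1.27408906  0.32183364 -0.07011021  1.45169321  0.02258726  1.3708108
 -0.05688168]
joint_velocities [-6.56962618e-04  2.19360076e-03  1.66197323e-03 -1.39187991e-03
 -1.07470087e-03  4.06317032e-04  3.57781928e-05]
joint_efforts [ 1.28412787e-03 -4.91285992e+01 -4.02976535e-01 -3.12528956e+01
 -6.39348174e-02  4.37695370e-02  1.80267848e-04]
ee_pos [ 0.19858489 -0.6183236   0.22144568]
orientation [-9.60050018e-04  9.87943175e-01  1.54813842e-01 -1.90700299e-04]
force [ 0.12070427 -0.24955405  0.416516  ]
wrist_torque [ 0.04447383 -0.00709226  0.06486965]
opening 1.0008278136035655
scene [[456.684059     0.         324.32423881]
 [  0.         456.684059   241.56412633]
 [  0.           0.           1.        ]] [[-0.35233724  0.9358691  -0.00273661  0.13447817]
 [ 0.55965422  0.2083539  -0.8021071  -0.23300879]
 [-0.75009707 -0.28414376 -0.59717393  1.28937761]
 [ 0.          0.          0.          1.        ]]
top [[612.92633381   0.         322.83330784]
 [  0.         612.92633381 239.26266184]
 [  0.           0.           1.        ]] [[ 0.02241549 -0.99974742  0.00162288  0.01715835]
 [-0.98379203 -0.02234656 -0.17791533  0.50092644]
 [ 0.17790666  0.00239148 -0.98404446  1.20379545]
 [ 0.          0.          0.          1.        ]]
wrist [[425.30726581   0.         322.55735918]
 [  0.         425.30726581 236.46009762]
 [  0.           0.           1.        ]] [[ 0.30525338 -0.95226847 -0.00226858 -0.64945573]
 [-0.92286093 -0.29641248  0.2459011  -0.02856888]
 [-0.2348363  -0.07296855 -0.96929227  0.39051795]
 [ 0.          0.          0.          1.        ]]
```

View pics/scene0.png

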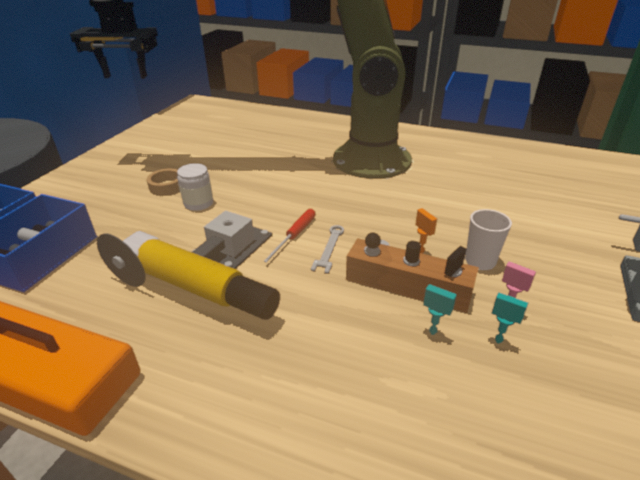

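View pics/top0.png

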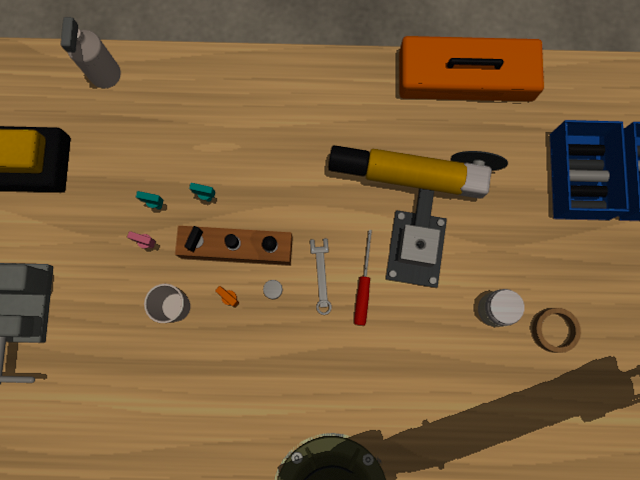

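View pics/wrist0.png

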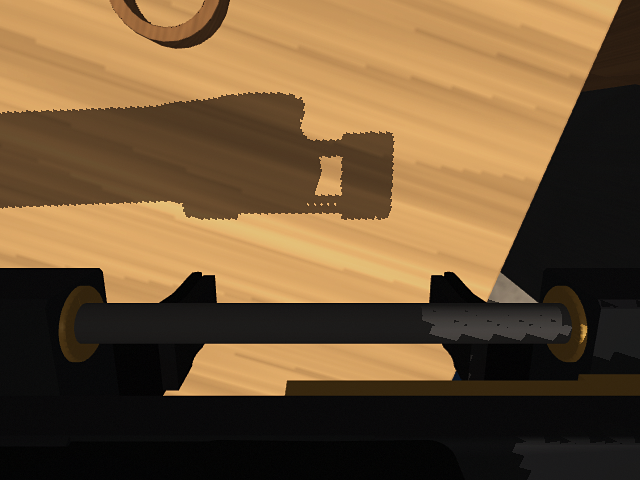

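The top view shows the rack at about (235,245). The blade head is in its left hole at about (194,238), and the bore is at about (420,244). The scene view shows the same blade at (456,262). I'll zoom in to measure.

```bash
python3 - <<'E'
import cv2
t=cv2.imread("pics/top0.png"); s=cv2.imread("pics/scene0.png")
a=cv2.resize(t[215:275,165:300],None,fx=5.5,fy=5.5,interpolation=cv2.INTER_CUBIC)
b=cv2.resize(t[200:295,380:455],None,fx=6,fy=6,interpolation=cv2.INTER_CUBIC)
c=cv2.resize(s[225:305,340:485],None,fx=5.5,fy=5.5,interpolation=cv2.INTER_CUBIC)
for n,i in zip("abc",(a,b,c)): cv2.imwrite(f"pics/crop_{n}.png",i); print(i.shape)
E
```

```text
(330, 742, 3)
(570, 450, 3)
(440, 798, 3)
```

View pics/crop_a.png

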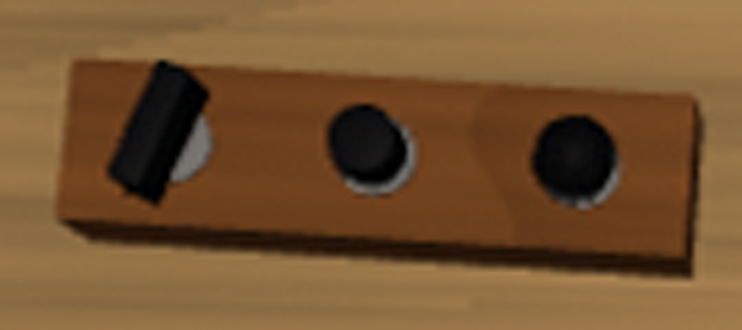

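View pics/crop_b.png

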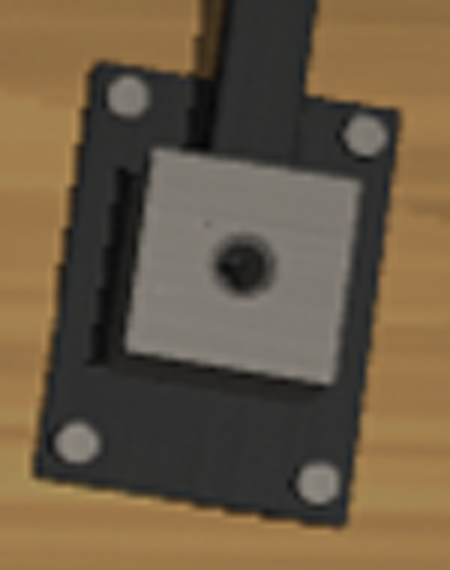

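View pics/crop_c.png

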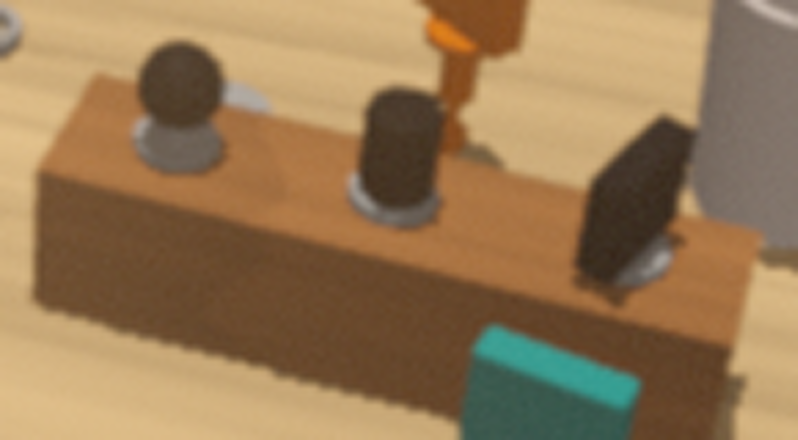

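```bash
cat > h.py <<'E'
import numpy as np, cv2
from bench import monitor, read_camera, calibration
def proj(c,P):
    P=np.atleast_2d(P); q=P@c["view"][:3,:3].T+c["view"][:3,3]; u=q@c["camera_matrix"].T
    return u[:,:2]/u[:,2:]
def back(c,uv,z):
    R=c["view"][:3,:3]; C=-R.T@c["view"][:3,3]
    uv=np.atleast_2d(uv).astype(float); d=np.c_[uv,np.ones(len(uv))]@np.linalg.inv(c["camera_matrix"]).T@R
    return C+d*((z-C[2])/d[:,2])[:,None]
def box(x,y,yaw,lx,ly,z0,z1):
    c,s=np.cos(yaw),np.sin(yaw)
    return np.array([[x+c*a*lx/2-s*b*ly/2,y+s*a*lx/2+c*b*ly/2,z] for a in(-1,1) for b in(-1,1) for z in(z0,z1)])
E
python3 - <<'E'
from h import *
from scipy.optimize import minimize
c=calibration("top")
f=lambda p,ox,oy,k:(np.array(p,float)+.5)/k-.5+[ox,oy]
r=f([(72,60),(697,97),(690,258),(60,218)],165,215,5.5)
R=back(c,r,.06); print("rack",R,R.mean(0)); 
d=np.linalg.norm(np.diff(R,axis=0),axis=1);print(d)
cen=R.mean(0); ey=(R[0]+R[3]-R[1]-R[2]);ey/=np.linalg.norm(ey)
print("rack ey",ey,"hole+",cen+.075*ey)
b=back(c,f([(155,150),(362,182),(333,385),(127,352)],380,200,6),.06)
print("block",b,b.mean(0),np.linalg.norm(np.diff(b,axis=0),axis=1))
print("bore",back(c,f((243,266),380,200,6),.06))
ex=b[0]+b[1]-b[2]-b[3];print("block ex yaw",np.arctan2(ex[1],ex[0]))
# silhouette fit both cameras
cs=calibration("scene")
T=cv2.imread("pics/top0.png");S=cv2.imread("pics/scene0.png")
def mk(img,roi,th):
    x0,y0,x1,y1=roi; m=np.zeros(img.shape[:2],np.uint8); m[y0:y1,x0:x1]=(img[y0:y1,x0:x1].max(2)<th); return m
mt=mk(T,(178,222,206,256),50); ms=mk(S,(440,240,470,280),80)
print(mt.sum(),ms.sum())
def sil(c,p):
    P=box(p[0],p[1],p[2],.046,.014,.065,.103); u=proj(c,P)
    K=8;m=np.zeros((480*1,640),np.uint8)
    return cv2.convexHull((u).astype(np.float32))
def cost(p,which="both"):
    tot=0
    for c_,m,(x0,y0,x1,y1) in ((c,mt,(175,215,215,262)),(cs,ms,(435,235,480,285))):
        if which=="top" and c_ is cs: continue
        if which=="scene" and c_ is c: continue
        h=sil(c_,p).reshape(-1,2); k=6
        M=np.zeros(((y1-y0)*k,(x1-x0)*k),np.uint8)
        cv2.fillPoly(M,[np.round((h-[x0-.5,y0-.5])*k).astype(int)],1)
        M=cv2.resize(M.astype(np.float32),(x1-x0,y1-y0),interpolation=cv2.INTER_AREA)
        tot+=np.abs(M-m[y0:y1,x0:x1]).sum()
    return tot
g=cen+.075*ey
for w in("both","top","scene"):
    best=min((minimize(cost,[g[0],g[1],y],args=(w,),method="Nelder-Mead",options=dict(initial_simplex=[[g[0],g[1],y],[g[0]+.006,g[1],y],[g[0],g[1]+.006,y],[g[0],g[1],y+.3]])) for y in(-.9,-.5,-.2,.2,.5,.9)),key=lambda r:r.fun)
    print(w,best.x,best.fun)
E
```

```text
rack [[0.51926509 0.32213358 0.06      ]
 [0.51065146 0.09226837 0.06      ]
 [0.45103355 0.09293103 0.06      ]
 [0.46053596 0.32271262 0.06      ]] [0.48537152 0.2075114  0.06      ]
[0.23002654 0.05962159 0.22997799]
rack ey [0.03938237 0.99922421 0.        ] hole+ [0.4883252  0.28245322 0.06      ]
block [[ 0.53162097 -0.13780097  0.06      ]
 [ 0.52221508 -0.20741808  0.06      ]
 [ 0.45306012 -0.19696114  0.06      ]
 [ 0.46261543 -0.12835417  0.06      ]] [ 0.4923779  -0.16763359  0.06      ] [0.07024965 0.06994109 0.06926919]
bore [[ 0.49261798 -0.16721853  0.06      ]]
block ex yaw -0.14307801141393528
263 344
both [ 0.48937493  0.28321725 -0.26180037] 123.77777862548828
top [ 0.48892313  0.2838529  -0.37448186] 43.833335876464844
scene [ 0.49107491  0.28284756 -0.24028547] 66.91666412353516
```

```bash
cat >> h.py <<'E'
from scipy.spatial.transform import Rotation as Ro
def down(yawy):  # tool pointing down, tool y at world yaw yawy
    y=np.array([np.cos(yawy),np.sin(yawy),0]); z=np.array([0,0,-1.]); return Ro.from_matrix(np.c_[np.cross(y,z),y,z])
def st():
    s=monitor.read_state(); q=s["orientation"]; R=Ro.from_quat([q[1],q[2],q[3],q[0]]); return s,np.array(s["ee_pos"]),R
def plan(target,yawy=None,p=None):
    s,p0,R=st(); p=p0 if p is None else np.array(p)
    sh=R.inv().apply(np.array(target)-p)/.3
    an=(R.inv()*down(yawy)).as_rotvec()/2 if yawy is not None else None
    y=R.apply([0,1,0])
    print("t",round(s["time"],2),"pos",p0.round(4),"yawy",np.arctan2(y[1],y[0]).round(3),"tilt",R.apply([0,0,1]).round(4),"F",np.round(s["force"],2),"open",round(s["opening"],3),"j",np.round(s["joint_pos"],2))
    print("xyz",sh.round(4),"ang",None if an is None else an.round(4))
E
python3 - <<'E'
from h import *
plan([.40,-.36,.24],-.3)
E
```

```text
t 0.15 pos [ 0.1986 -0.6185  0.2217] yawy -1.26 tilt [-5.0e-04  1.4e-03 -1.0e+00] F [-0.45  0.37  0.62] open 0.999 j [ 1.27  0.32 -0.07  1.45  0.02  1.37 -0.06]
xyz [ 0.9026 -0.6151 -0.0602] ang [-7.0e-04 -3.0e-04 -4.8e-01]
```

jog_arm(
  angular=[
    [0,0,-0.48],
    [0,0,-0.48],
    [0,0,-0.48],
    [0,0,-0.48],
    [0,0,-0.48],
    [0,0,-0.48],
    [0,0,-0.48],
    [0,0,-0.48],
    [0,0,-0.48],
    [0,0,-0.48],
  ],
  xyz=[
    [0.9,-0.615,-0.06],
    [0.9,-0.615,-0.06],
    [0.9,-0.615,-0.06],
    [0.9,-0.615,-0.06],
    [0.9,-0.615,-0.06],
    [0.9,-0.615,-0.06],
    [0.9,-0.615,-0.06],
    [0.9,-0.615,-0.06],
    [0.9,-0.615,-0.06],
    [0.9,-0.615,-0.06],
  ],
  hand=[-1,-1,-1,-1,-1,-1,-1,-1,-1,-1],
)

```text
time: 0.98
ee_pos: [0.4011, -0.3583, 0.2408]
orientation: [0.0, 0.803, 0.596, 0.0]
force: [-0.3, -0.9, -0.7]
opening: 1.002
```

```bash
python3 - <<'E'
from h import *
plan([.50,-.10,.24],.4)
E
```

```text
t 0.98 pos [ 0.4011 -0.3583  0.2408] yawy -0.295 tilt [ 3.e-04 -3.e-04 -1.e+00] F [-0.27 -0.87 -0.71] open 1.002 j [ 1.03  0.09 -0.37  1.69  0.03  1.36  0.36]
xyz [0.9196 0.0652 0.0024] ang [ 1.000e-04  2.000e-04 -3.474e-01]
```

```bash
python3 - <<'E'
from h import *
plan([.49,-.19,.24],.2)
E
```

```text
t 0.98 pos [ 0.4011 -0.3583  0.2408] yawy -0.295 tilt [ 3.e-04 -3.e-04 -1.e+00] F [-0.27 -0.87 -0.71] open 1.002 j [ 1.03  0.09 -0.37  1.69  0.03  1.36  0.36]
xyz [0.6228 0.1205 0.0025] ang [ 1.000e-04  2.000e-04 -2.474e-01]
```

jog_arm(
  angular=[
    [0,0,-0.25],
    [0,0,-0.25],
    [0,0,-0.25],
    [0,0,-0.25],
    [0,0,-0.25],
    [0,0,-0.25],
    [0,0,-0.25],
    [0,0,-0.25],
  ],
  xyz=[
    [0.62,0.12,0],
    [0.62,0.12,0],
    [0.62,0.12,0],
    [0.62,0.12,0],
    [0.62,0.12,0],
    [0.62,0.12,0],
    [0.62,0.12,0],
    [0.62,0.12,0],
  ],
  hand=[-1,-1,-1,-1,-1,-1,-1,-1],
)

```text
time: 1.65
ee_pos: [0.4877, -0.1961, 0.2401]
orientation: [-0.0, 0.634, 0.773, -0.001]
force: [0.2, -0.0, 0.7]
opening: 0.997
```

```bash
python3 - <<'E'
from h import *
plan([.489,.08,.24],.85)
c=calibration("wrist"); im=read_camera("wrist"); cv2.imwrite("pics/w1.png",im); np.savez("w1.npz",**c)
print(proj(c,[.4925,-.1672,.06]))
E
```

```text
t 1.65 pos [ 0.4877 -0.1961  0.2401] yawy 0.196 tilt [-1.2e-03 -9.0e-04 -1.0e+00] F [ 0.18 -0.02  0.67] open 0.997 j [ 0.85  0.08 -0.54  1.71  0.04  1.36  0.5 ]
xyz [ 9.017e-01  1.837e-01 -4.000e-04] ang [-7.000e-04  1.000e-04 -3.269e-01]
[[334.24843378 178.78086192]]
```

View pics/w1.png

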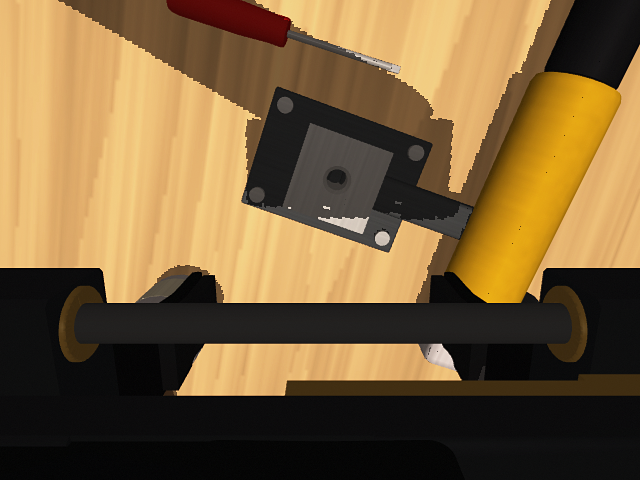

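The bore shows at about (336.5,178), within 3 px of the prediction. I'll measure it, then continue to the pin.

```bash
python3 - <<'E'
from h import *
c=dict(np.load("w1.npz")); im=cv2.imread("pics/w1.png")
cv2.imwrite("pics/w1c.png",cv2.resize(im[115:245,270:405],None,fx=4.5,fy=4.5,interpolation=cv2.INTER_CUBIC))
print(back(c,(336.5,178),.06), back(c,[(313,123),(393,155),(283,207)],.06))
E
```

```text
[[ 0.49414772 -0.16623558  0.06      ]] [[ 0.46757075 -0.12799489  0.06      ]
 [ 0.53438321 -0.13973273  0.06      ]
 [ 0.45606186 -0.19786482  0.06      ]]
```

View pics/w1c.png

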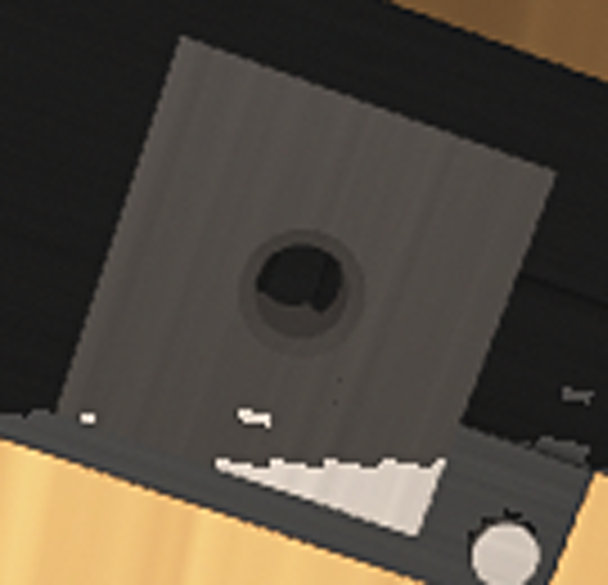

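jog_arm(
  angular=[
    [0,0,-0.33],
    [0,0,-0.33],
    [0,0,-0.33],
    [0,0,-0.33],
    [0,0,-0.33],
    [0,0,-0.33],
    [0,0,-0.33],
    [0,0,-0.33],
  ],
  xyz=[
    [0.9,0.18,0],
    [0.9,0.18,0],
    [0.9,0.18,0],
    [0.9,0.18,0],
    [0.9,0.18,0],
    [0.9,0.18,0],
    [0.9,0.18,0],
    [0.9,0.18,0],
  ],
  hand=[0,0,0,0,0,0,0,0],
)

```text
time: 2.37
ee_pos: [0.4876, 0.0869, 0.241]
orientation: [0.0, 0.345, 0.939, 0.001]
force: [0.2, 0.6, 0.9]
opening: 0.527
```

```bash
python3 - <<'E'
from h import *
plan([.489,.275,.22],1.25)
E
```

```text
t 2.37 pos [0.4876 0.0869 0.241 ] yawy 0.866 tilt [ 0.001   0.0021 -1.    ] F [0.16 0.57 0.89] open 0.527 j [ 0.6   0.01 -0.82  1.77  0.01  1.36  0.64]
xyz [0.4024 0.4806 0.0715] ang [ 1.200e-03 -1.000e-04 -1.919e-01]
```

jog_arm(
  angular=[
    [0,0,-0.19],
    [0,0,-0.19],
    [0,0,-0.19],
    [0,0,-0.19],
    [0,0,-0.19],
    [0,0,-0.19],
    [0,0,-0.19],
    [0,0,-0.19],
  ],
  xyz=[
    [0.4,0.48,0.07],
    [0.4,0.48,0.07],
    [0.4,0.48,0.07],
    [0.4,0.48,0.07],
    [0.4,0.48,0.07],
    [0.4,0.48,0.07],
    [0.4,0.48,0.07],
    [0.4,0.48,0.07],
  ],
  hand=[0,0,0,0,0,0,0,0],
)

```text
time: 3.03
ee_pos: [0.4923, 0.2662, 0.219]
orientation: [-0.0, 0.167, 0.986, -0.001]
force: [0.4, 0.2, -0.7]
opening: 0.499
```

```bash
python3 - <<'E'
from h import *
plan([.489,.283,.20],1.25)
c=calibration("wrist"); im=read_camera("wrist"); cv2.imwrite("pics/w2.png",im); np.savez("w2.npz",**c)
print(proj(c,box(.489,.283,-.32,.046,.014,.103,.103)).round(0).tolist())
E
```

```text
t 3.03 pos [0.4923 0.2662 0.219 ] yawy 1.236 tilt [-5.0e-04 -1.8e-03 -1.0e+00] F [ 0.41  0.22 -0.73] open 0.499 j [ 0.3   0.25 -0.97  1.66  0.21  1.35  0.53]
xyz [0.0289 0.0494 0.0632] ang [-0.0009  0.0001 -0.007 ]
[[334.0, 182.0], [334.0, 182.0], [355.0, 182.0], [355.0, 182.0], [334.0, 250.0], [334.0, 250.0], [355.0, 250.0], [355.0, 250.0]]
```

View pics/w2.png

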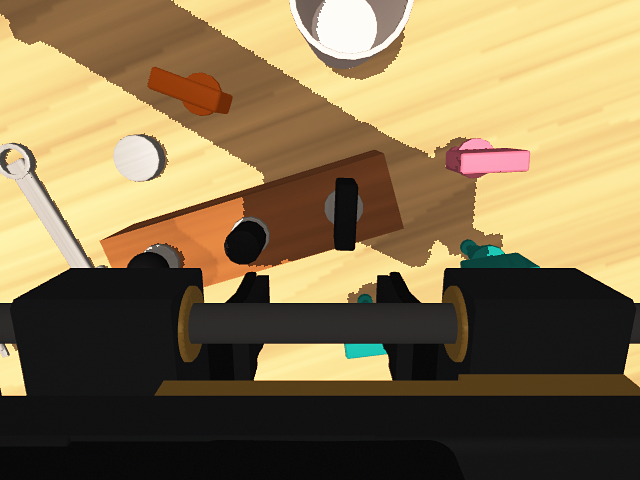

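The wrist view shows the blade at (345,214), almost aligned with the jaws. I'll refine that.

```bash
python3 - <<'E'
from h import *
im=cv2.imread("pics/w2.png")
cv2.imwrite("pics/w2c.png",cv2.resize(im[165:265,300:390],None,fx=6,fy=6,interpolation=cv2.INTER_CUBIC))
E
```

```text
(no output)
```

View pics/w2c.png

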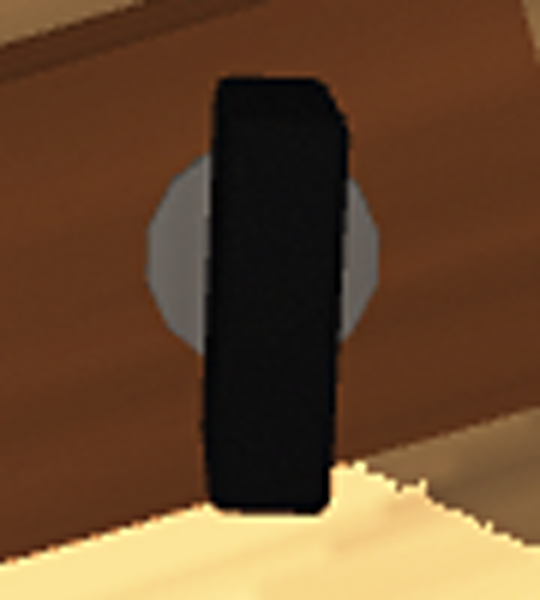

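```bash
cat >> h.py <<'E'
from scipy.optimize import minimize
def fitblade(im,c,g,zb,roi,th=32):
    x0,y0,x1,y1=roi; m=(im[y0:y1,x0:x1].max(2)<th).astype(np.uint8)
    n,l,s,_=cv2.connectedComponentsWithStats(m); m=(l==1+np.argmax(s[1:,4])).astype(np.float32)
    def cost(p):
        h=cv2.convexHull(proj(c,box(*p,.046,.014,zb+.005,zb+.043)).astype(np.float32)).reshape(-1,2);k=8
        M=np.zeros(((y1-y0)*k,(x1-x0)*k),np.uint8); cv2.fillPoly(M,[np.round((h-[x0-.5,y0-.5])*k).astype(int)],1)
        return np.abs(cv2.resize(M.astype(np.float32),(x1-x0,y1-y0),interpolation=cv2.INTER_AREA)-m).sum()
    g=np.array(g); b=min((minimize(cost,g+[0,0,d],method="Nelder-Mead",options=dict(initial_simplex=g+np.array([[0,0,d],[.005,0,d],[0,.005,d],[0,0,d+.1]]))) for d in(-.1,0,.1)),key=lambda r:r.fun)
    return b.x,b.fun,m.sum()
E
python3 - <<'E'
from h import *
im=cv2.imread("pics/w2.png");c=dict(np.load("w2.npz"))
x,f,n=fitblade(im,c,[.489,.283,-.32],.06,(310,165,380,262)); print(x,f,n)
plan([x[0],x[1],.16],x[2]+np.pi/2)
# flange centre: (262,255)/6
print(back(c,((262.5)/6-.42+300,(255)/6-.42+165),.065))
E
```

```text
[ 0.4896655   0.28368928 -0.35705437] 115.5 1547.0
t 3.08 pos [0.4924 0.266  0.2192] yawy 1.235 tilt [-0.     -0.0019 -1.    ] F [-0.36 -0.27 -0.73] open 0.503 j [ 0.3   0.25 -0.97  1.66  0.21  1.35  0.53]
xyz [0.0282 0.0531 0.1972] ang [-0.0009  0.0003  0.0108]
[[0.48972765 0.28374052 0.065     ]]
```

jog_arm(
  angular=[
    [0,0,0.011],
    [0,0,0.011],
    [0,0,0.011],
    [0,0,0.011],
    [0,0,0.011],
    [0,0,0.011],
    [0,0,0.011],
  ],
  xyz=[
    [0.028,0.052,0],
    [0.028,0.052,0.1],
    [0.028,0.052,0.25],
    [0.028,0.052,0.33],
    [0.028,0.052,0.33],
    [0.028,0.052,0.33],
    [0.028,0.052,0.33],
  ],
  hand=[0,0,0,0,0,0,0],
)

```text
time: 3.67
ee_pos: [0.4898, 0.2861, 0.1225]
orientation: [0.001, 0.177, 0.984, 0.001]
force: [0.1, 0.2, 1.2]
opening: 0.5
```

```bash
python3 - <<'E'
from h import *
plan([.4897,.2837,.068],-.357+np.pi/2)
c=calibration("wrist"); im=read_camera("wrist"); cv2.imwrite("pics/w3.png",im); np.savez("w3.npz",**c)
E
```

```text
t 3.67 pos [0.4898 0.2861 0.1225] yawy 1.216 tilt [ 2.5e-03  6.0e-04 -1.0e+00] F [0.08 0.2  1.15] open 0.5 j [ 0.22  0.35 -0.94  1.76  0.31  1.18  0.4 ]
xyz [-0.0022 -0.008   0.1815] ang [0.0007 0.0011 0.001 ]
```

View pics/w3.png

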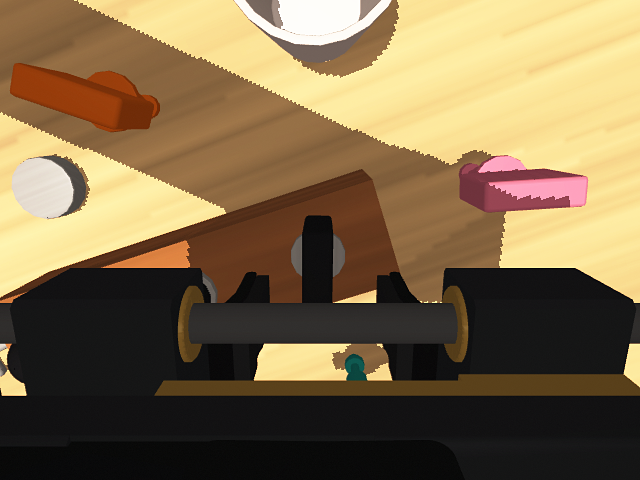

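The blade sits between the fingers at x≈317, and a small −y correction centres it. Descending.

jog_arm(
  angular=[
    [0,0,0],
    [0,0,0],
    [0,0,0],
    [0,0,0],
    [0,0,0],
    [0,0,0],
    [0,0,0],
  ],
  xyz=[
    [-0.002,-0.007,0.05],
    [-0.002,-0.007,0.1],
    [-0.002,-0.007,0.15],
    [-0.002,-0.007,0.17],
    [-0.002,-0.007,0.178],
    [-0.002,-0.007,0.178],
    [-0.002,-0.007,0.178],
  ],
  hand=[0,0,0,0,0,0,0],
)

```text
time: 4.3
ee_pos: [0.4889, 0.285, 0.0685]
orientation: [0.001, 0.176, 0.984, 0.001]
force: [0.8, -0.6, 0.2]
opening: 0.5
```

```bash
python3 - <<'E'
from h import *
plan([.4897,.2837,.068],-.357+np.pi/2)
c=calibration("wrist"); im=read_camera("wrist"); cv2.imwrite("pics/w4.png",im); np.savez("w4.npz",**c)
E
```

```text
t 4.3 pos [0.4889 0.285  0.0685] yawy 1.218 tilt [ 1.9e-03  8.0e-04 -1.0e+00] F [ 0.79 -0.62  0.19] open 0.5 j [ 0.18  0.41 -0.91  1.81  0.37  1.09  0.36]
xyz [-0.0041 -0.0031  0.0016] ang [0.0007 0.0007 0.002 ]
```

View pics/w4.png

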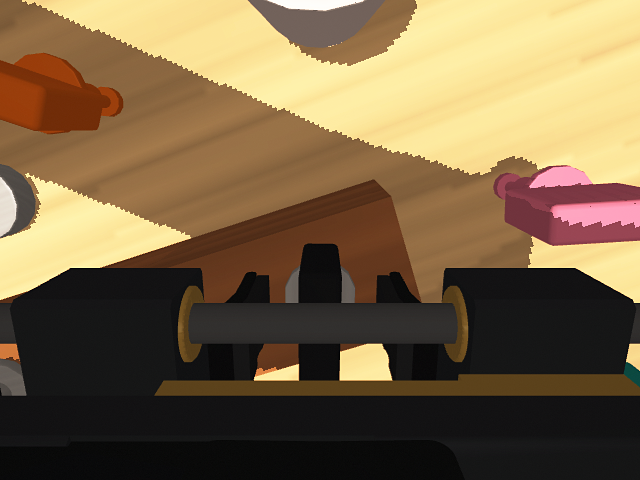

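The blade is well centred between the fingers (x≈320, fingers at 269 and 377). Closing.

jog_arm(
  angular=[
    [0,0,0],
    [0,0,0],
    [0,0,0],
    [0,0,0],
    [0,0,0],
    [0,0,0],
  ],
  xyz=[
    [-0.004,-0.003,0],
    [-0.004,-0.003,0],
    [-0.004,-0.003,0],
    [-0.004,-0.003,0],
    [-0.004,-0.003,0],
    [-0.004,-0.003,0],
  ],
  hand=[1,1,1,1,1,1],
)

```text
time: 4.85
ee_pos: [0.4888, 0.2833, 0.0671]
orientation: [0.0, 0.175, 0.984, 0.0]
force: [-0.2, 0.2, 0.4]
opening: 0.159
```

```bash
python3 - <<'E'
from h import *
plan([.4897,.2837,.068],-.357+np.pi/2)
E
```

```text
t 4.85 pos [0.4888 0.2833 0.0671] yawy 1.218 tilt [ 0.  0. -1.] F [-0.23  0.19  0.4 ] open 0.159 j [ 0.19  0.42 -0.91  1.82  0.37  1.09  0.37]
xyz [-0.0024  0.0023 -0.0029] ang [0.     0.     0.0022]
```

Gripped: opening 0.159, about 14 mm. Lifting straight up.

jog_arm(
  angular=[
    [0,0,0],
    [0,0,0],
    [0,0,0],
    [0,0,0],
    [0,0,0],
    [0,0,0],
    [0,0,0],
    [0,0,0],
    [0,0,0],
  ],
  xyz=[
    [0,0,-0.02],
    [0,0,-0.06],
    [0,0,-0.12],
    [0,0,-0.2],
    [0,0,-0.28],
    [0,0,-0.36],
    [0,0,-0.4],
    [0,0,-0.4],
    [0,0,-0.4],
  ],
  hand=[1,1,1,1,1,1,1,1,1],
)

```text
time: 5.6
ee_pos: [0.4889, 0.2832, 0.1874]
orientation: [0.001, 0.176, 0.984, -0.0]
force: [-0.8, -0.2, -0.8]
opening: 0.154
```

```bash
python3 - <<'E'
from h import *
plan([.4935,0.02,.187],1.0)
c=calibration("wrist"); im=read_camera("wrist"); cv2.imwrite("pics/w5.png",im); np.savez("w5.npz",**c)
cs=read_camera("scene"); cv2.imwrite("pics/s5.png",cs)
E
```

```text
t 5.6 pos [0.4889 0.2832 0.1874] yawy 1.218 tilt [ 1.e-03 -2.e-04 -1.e+00] F [-0.79 -0.19 -0.83] open 0.154 j [ 0.26  0.29 -0.97  1.69  0.25  1.29  0.46]
xyz [-0.3175 -0.8179  0.0015] ang [1.000e-04 5.000e-04 1.089e-01]
```

View pics/w5.png

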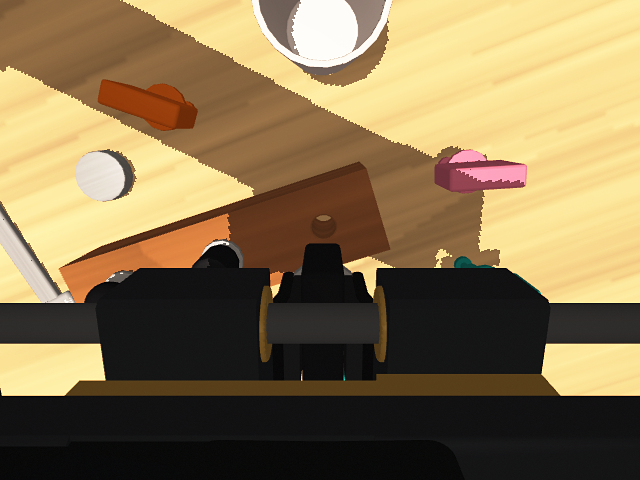

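View pics/s5.png

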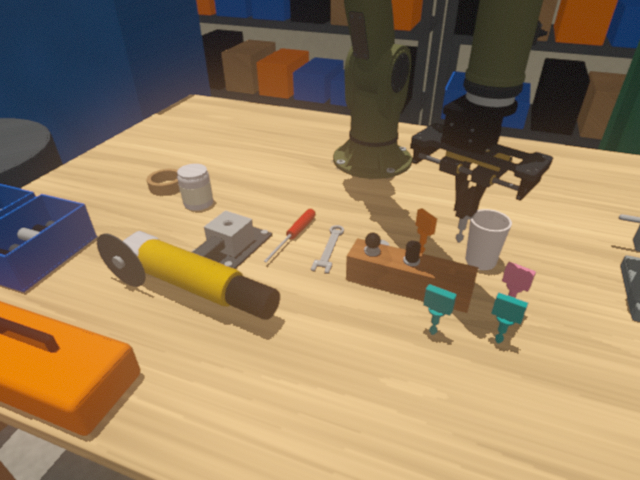

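```bash
python3 - <<'E'
from h import *
c=dict(np.load("w5.npz")); im=cv2.imread("pics/w5.png")
p=np.array([.4889,.2832,.1874]); zb=p[2]-.0071
x=np.array([np.cos(1.218-np.pi/2),np.sin(1.218-np.pi/2),0]); y=np.array([-x[1],x[0],0])
for o in(-.002,0,.002):
    b=np.array([p+x*(s*.023+o)+y*t*.007+[0,0,-p[2]+zb+.043] for s in(1,-1) for t in(-1,1)])
    print(o,proj(c,b).round(1).tolist())
print("hole",proj(c,[.4897,.2837,.06]))
cv2.imwrite("pics/w5c.png",cv2.resize(im[200:300,270:390],None,fx=6,fy=6,interpolation=cv2.INTER_CUBIC))
E
```

```text
-0.002 [[301.1, 392.3], [342.5, 392.3], [299.2, 262.6], [344.1, 262.6]]
0 [[301.2, 397.5], [342.5, 397.5], [299.3, 268.7], [344.0, 268.7]]
0.002 [[301.3, 402.7], [342.4, 402.6], [299.4, 274.8], [344.0, 274.7]]
hole [[323.16119925 226.09892878]]
```

View pics/w5c.png

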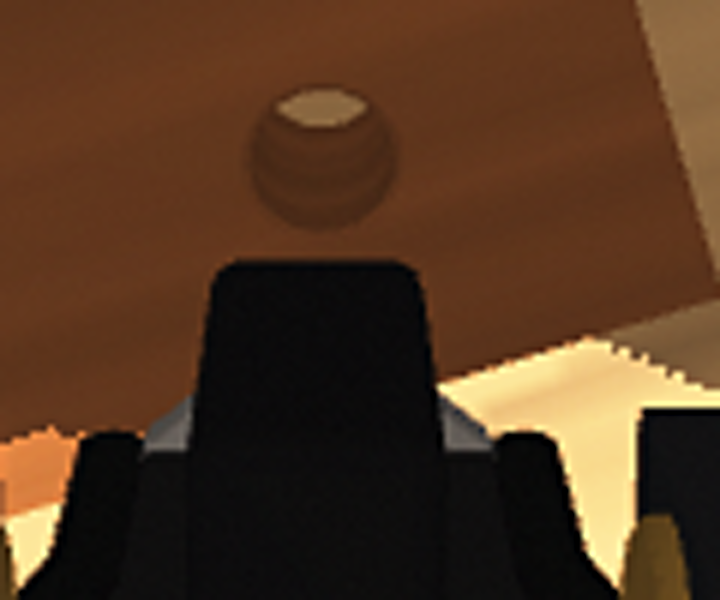

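```bash
python3 - <<'E'
from h import *
c=dict(np.load("w5.npz"))
p=np.array([.4889,.2832,.1874]); zb=p[2]-.0071
x=np.array([-np.cos(1.218-np.pi/2),-np.sin(1.218-np.pi/2),0]); y=np.array([-x[1],x[0],0])
for o in(-.002,0,.002):
    b=np.array([p+x*(.023+o)+y*t*.007+[0,0,-p[2]+zb+h] for h in(.005,.043) for t in(-1,1)])
    print(o,proj(c,b).round(1).tolist())
E
python3 - <<'E'
import sys; sys.path.insert(0,'.')
from h import *
plan([.4935,0.04,.187])
E
```

```text
-0.002 [[339.3, 243.1], [304.4, 243.2], [344.0, 274.7], [299.4, 274.8]]
0 [[339.3, 238.3], [304.3, 238.3], [344.0, 268.7], [299.3, 268.7]]
0.002 [[339.4, 233.4], [304.2, 233.5], [344.1, 262.6], [299.2, 262.6]]
t 5.7 pos [0.4881 0.2825 0.1856] yawy 1.218 tilt [-0.0021 -0.0013 -1.    ] F [ 0.91 -0.46 -1.98] open 0.159 j [ 0.26  0.29 -0.97  1.69  0.25  1.29  0.46]
xyz [-0.2963 -0.7522 -0.0035] ang None
```

The rack hole projects within 1 px of where I predicted, so the calibration is good. The pin axis sits about 1 mm toward −x of the TCP in the tool frame. Carrying it toward the seat in two moves.

jog_arm(
  angular=[
    [0,0,0],
    [0,0,0],
    [0,0,0],
    [0,0,0],
    [0,0,0],
    [0,0,0],
    [0,0,0],
    [0,0,0],
    [0,0,0],
  ],
  xyz=[
    [-0.3,-0.75,-0.01],
    [-0.3,-0.75,-0.01],
    [-0.3,-0.75,-0.01],
    [-0.3,-0.75,-0.01],
    [-0.3,-0.75,-0.01],
    [-0.3,-0.75,-0.01],
    [-0.3,-0.75,-0.01],
    [-0.3,-0.75,-0.01],
    [-0.3,-0.75,-0.01],
  ],
  hand=[1,1,1,1,1,1,1,1,1],
)

```text
time: 6.45
ee_pos: [0.4948, 0.0415, 0.189]
orientation: [-0.001, 0.176, 0.984, 0.0]
force: [1.0, 0.8, -1.8]
opening: 0.158
```

```bash
python3 - <<'E'
from h import *
plan([.4924,-.1666,.19],1.214)
E
```

```text
t 6.45 pos [0.4948 0.0415 0.189 ] yawy 1.218 tilt [-0.0021  0.001  -1.    ] F [ 1.02  0.8  -1.8 ] open 0.158 j [ 0.7   0.06 -0.85  1.84  0.05  1.26  1.05]
xyz [-0.2323 -0.6536 -0.0039] ang [ 0.0001 -0.0012  0.002 ]
```

jog_arm(
  angular=[
    [0,0,0],
    [0,0,0],
    [0,0,0],
    [0,0,0],
    [0,0,0],
    [0,0,0],
    [0,0,0],
    [0,0,0],
    [0,0,0],
  ],
  xyz=[
    [-0.232,-0.653,0],
    [-0.232,-0.653,0],
    [-0.232,-0.653,0],
    [-0.232,-0.653,0],
    [-0.232,-0.653,0],
    [-0.232,-0.653,0],
    [-0.232,-0.653,0],
    [-0.232,-0.653,0],
    [-0.232,-0.653,0],
  ],
  hand=[1,1,1,1,1,1,1,1,1],
)

```text
time: 7.2
ee_pos: [0.4937, -0.164, 0.1898]
orientation: [-0.0, 0.173, 0.985, 0.0]
force: [-0.2, 0.2, -1.0]
opening: 0.159
```

```bash
python3 - <<'E'
from h import *
plan([.4924,-.1666,.135],1.214)
c=calibration("wrist"); im=read_camera("wrist"); cv2.imwrite("pics/w6.png",im); np.savez("w6.npz",**c)
print(proj(c,[.4935,-.167,.06]))
cv2.imwrite("pics/s6.png",read_camera("scene"));cv2.imwrite("pics/t6.png",read_camera("top"))
plan([.4924,-.1666,.135],1.214)
E
```

```text
t 7.2 pos [ 0.4937 -0.164   0.1898] yawy 1.222 tilt [-4.0e-04  1.1e-03 -1.0e+00] F [-0.21  0.24 -0.97] open 0.159 j [ 0.91  0.11 -0.68  1.79  0.07  1.26  1.44]
xyz [ 0.001  -0.0099  0.1828] ang [ 0.0004 -0.0004  0.0042]
[[317.75832305 226.05570219]]
t 7.35 pos [ 0.4935 -0.165   0.1902] yawy 1.221 tilt [-0.e+00 -1.e-04 -1.e+00] F [ 0.21  0.4  -0.71] open 0.157 j [ 0.91  0.11 -0.67  1.79  0.07  1.26  1.44]
xyz [ 0.0017 -0.0062  0.1838] ang [-0.0001  0.      0.0037]
```

View pics/w6.png

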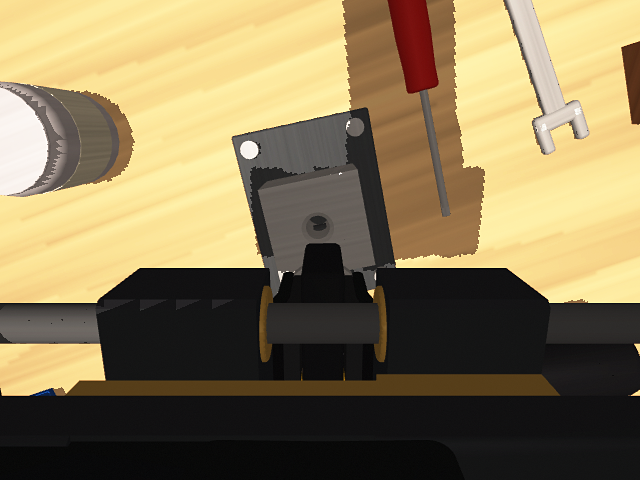

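View pics/s6.png

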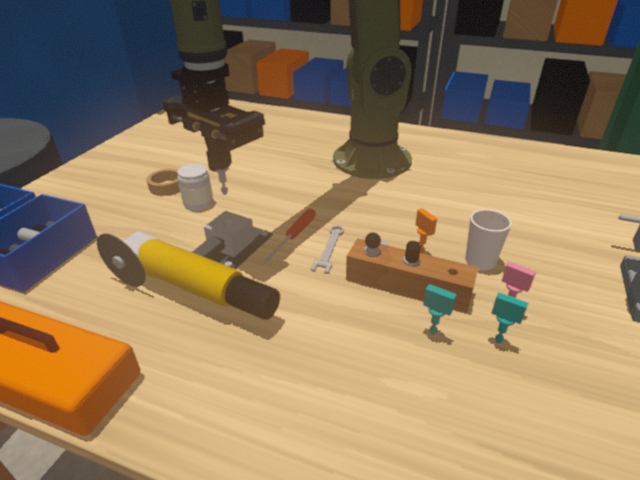

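```bash
python3 - <<'E'
from h import *
c=dict(np.load("w6.npz")); im=cv2.imread("pics/w6.png")
cv2.imwrite("pics/w6c.png",cv2.resize(im[160:260,260:380],None,fx=6,fy=6,interpolation=cv2.INTER_CUBIC))
print(back(c,(317.7,227),.06))
E
```

```text
[[ 0.49412651 -0.16727373  0.06      ]]
```

View pics/w6c.png

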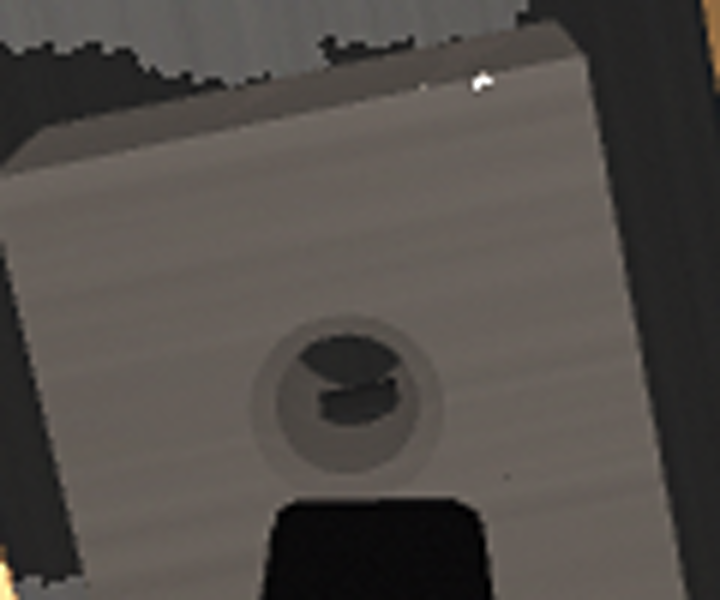

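jog_arm(
  angular=[
    [0,0,0],
    [0,0,0],
    [0,0,0],
    [0,0,0],
    [0,0,0],
    [0,0,0],
  ],
  xyz=[
    [0,-0.007,0.05],
    [0,-0.007,0.12],
    [0,-0.007,0.17],
    [0,-0.007,0.19],
    [0,-0.007,0.19],
    [0,-0.007,0.19],
  ],
  hand=[1,1,1,1,1,1],
)

```text
time: 7.85
ee_pos: [0.4928, -0.1684, 0.1336]
orientation: [0.0, 0.175, 0.985, -0.0]
force: [-0.4, 0.1, -1.2]
opening: 0.161
```

```bash
python3 - <<'E'
from h import *
plan([.4931,-.1666,.115],1.214)
c=calibration("wrist"); im=read_camera("wrist"); cv2.imwrite("pics/w7.png",im); np.savez("w7.npz",**c)
s=read_camera("scene"); t=read_camera("top")
cs=calibration("scene")
plan([.4931,-.1666,.115],1.214)
u=proj(cs,[[.4941,-.167,.06],[.4941,-.167,.068]]).round(1); print(u.tolist())
a=cv2.resize(s[150:260,170:290],(480,440),interpolation=cv2.INTER_CUBIC)
b=cv2.resize(im[170:300,240:400],(541,440),interpolation=cv2.INTER_CUBIC)[:, 100:420]
cv2.imwrite("pics/m7.png",np.hstack([a,b]))
E
```

```text
t 7.85 pos [ 0.4928 -0.1684  0.1336] yawy 1.219 tilt [ 3.e-04 -1.e-04 -1.e+00] F [-0.4   0.14 -1.15] open 0.161 j [ 0.9   0.16 -0.67  1.86  0.11  1.15  1.41]
xyz [0.0011 0.0061 0.062 ] ang [0.     0.0002 0.0025]
t 8.0 pos [ 0.4933 -0.169   0.1344] yawy 1.218 tilt [ 0.0019 -0.0011 -1.    ] F [-0.36 -0.   -1.57] open 0.154 j [ 0.9   0.16 -0.67  1.86  0.11  1.15  1.41]
xyz [0.0036 0.0072 0.0646] ang [-0.0002  0.0011  0.0022]
[[228.1, 222.2], [227.6, 219.0]]
```

View pics/m7.png

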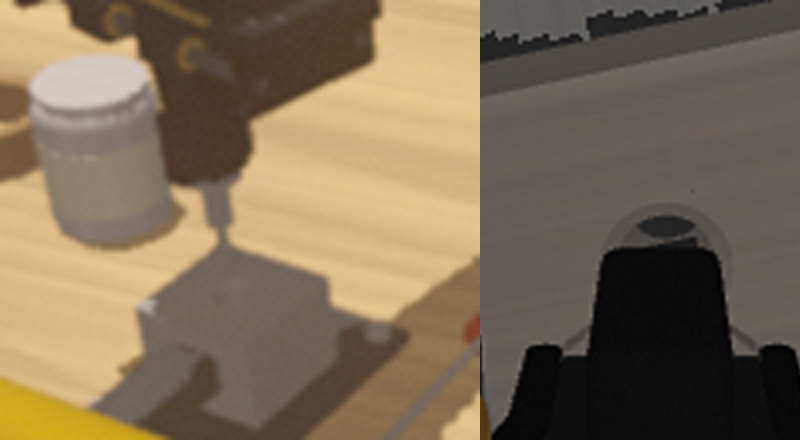

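The scene crop shows the groove at about (226,209), matching the prediction for a pin over the bore. The wrist crop shows the pin about 1.5 mm off in tool y, so I'll correct that while lowering into the bore.

jog_arm(
  angular=[
    [0,0,0],
    [0,0,0],
    [0,0,0],
    [0,0,0],
    [0,0,0],
    [0,0,0],
    [0,0,0],
    [0,0,0],
  ],
  xyz=[
    [0.001,0.0055,0],
    [0.001,0.0055,0.02],
    [0.001,0.0055,0.045],
    [0.001,0.0055,0.07],
    [0.001,0.0055,0.095],
    [0.001,0.0055,0.11],
    [0.001,0.0055,0.11],
    [0.001,0.0055,0.11],
  ],
  hand=[1,1,1,1,1,1,1,1],
)

```text
time: 8.67
ee_pos: [0.4925, -0.1671, 0.0996]
orientation: [-0.0, 0.175, 0.984, 0.0]
force: [-0.4, 0.4, -0.4]
opening: 0.157
```

```bash
python3 - <<'E'
from h import *
plan([.4931,-.1666,.09],1.214)
c=calibration("wrist"); im=read_camera("wrist"); cv2.imwrite("pics/w8.png",im)
s=read_camera("scene")
plan([.4931,-.1666,.09],1.214)
a=cv2.resize(s[150:260,170:290],(480,440),interpolation=cv2.INTER_CUBIC)
b=cv2.resize(im[170:300,240:400],(541,440),interpolation=cv2.INTER_CUBIC)[:, 100:420]
cv2.imwrite("pics/m8.png",np.hstack([a,b]))
E
```

```text
t 8.67 pos [ 0.4925 -0.1671  0.0996] yawy 1.218 tilt [-9.e-04  6.e-04 -1.e+00] F [-0.43  0.36 -0.4 ] open 0.157 j [ 0.89  0.2  -0.67  1.9   0.14  1.09  1.38]
xyz [-0.0015  0.0022  0.0322] ang [ 0.0001 -0.0005  0.002 ]
t 8.77 pos [ 0.4928 -0.1672  0.1003] yawy 1.218 tilt [ 0. -0. -1.] F [ 0.37 -0.06 -1.66] open 0.158 j [ 0.89  0.2  -0.67  1.9   0.14  1.09  1.38]
xyz [-0.0001  0.0022  0.0343] ang [-0.     0.     0.002]
```

View pics/m8.png

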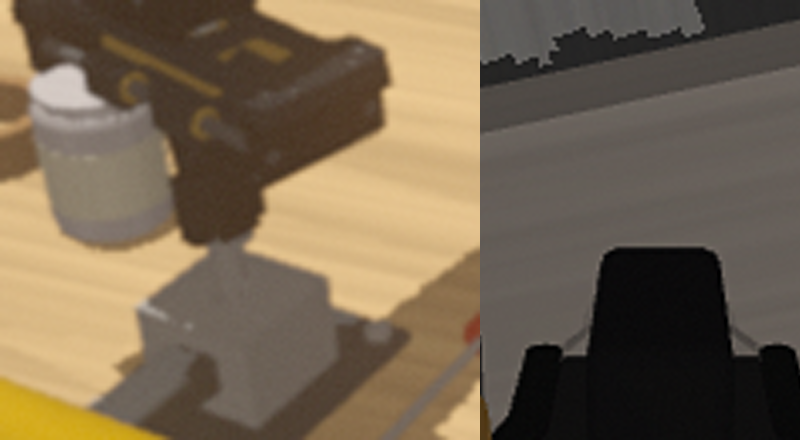

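The shank is about 21 mm inside the bore with no contact force. Pressing down slowly.

jog_arm(
  angular=[
    [0,0,0],
    [0,0,0],
    [0,0,0],
    [0,0,0],
    [0,0,0],
    [0,0,0],
    [0,0,0],
    [0,0,0],
    [0,0,0],
    [0,0,0],
  ],
  xyz=[
    [0,0.002,0.01],
    [0,0.002,0.02],
    [0,0.002,0.03],
    [0,0.002,0.04],
    [0,0.002,0.048],
    [0,0.002,0.056],
    [0,0.002,0.064],
    [0,0.002,0.072],
    [0,0.002,0.08],
    [0,0.002,0.08],
  ],
  hand=[1,1,1,1,1,1,1,1,1,1],
)

```text
time: 9.6
ee_pos: [0.4928, -0.1667, 0.0757]
orientation: [-0.0, 0.175, 0.984, -0.0]
force: [1.3, -0.8, 0.9]
opening: 0.155
```

```bash
python3 - <<'E'
from h import *
plan([.4931,-.1666,.0671],1.214)
E
```

```text
t 9.6 pos [ 0.4928 -0.1667  0.0757] yawy 1.218 tilt [-2.e-04 -1.e-04 -1.e+00] F [ 1.3  -0.84  0.86] open 0.155 j [ 0.88  0.23 -0.66  1.92  0.16  1.04  1.36]
xyz [-0.0007  0.0008  0.0288] ang [-0.0001 -0.0001  0.002 ]
```

jog_arm(
  angular=[
    [0,0,0],
    [0,0,0],
    [0,0,0],
    [0,0,0],
    [0,0,0],
    [0,0,0],
  ],
  xyz=[
    [0,0,0.005],
    [0,0,0.01],
    [0,0,0.015],
    [0,0,0.02],
    [0,0,0.025],
    [0,0,0.025],
  ],
  hand=[1,1,1,1,1,1],
)

```text
time: 10.1
ee_pos: [0.4924, -0.1665, 0.068]
orientation: [-0.001, 0.176, 0.984, 0.0]
force: [-0.3, -0.3, -1.4]
opening: 0.16
```

```bash
python3 - <<'E'
from h import *
plan([.4931,-.1666,.0671],1.214)
E
```

```text
t 10.1 pos [ 0.4924 -0.1665  0.068 ] yawy 1.218 tilt [-1.e-03  4.e-04 -1.e+00] F [-0.25 -0.33 -1.44] open 0.16 j [ 0.87  0.24 -0.66  1.93  0.17  1.03  1.36]
xyz [-0.0022  0.0006  0.0028] ang [ 0.     -0.0006  0.002 ]
```

The force is back to the free-hanging level, which suggests the jaws have snapped into the groove. Pressing until the flange lands.

jog_arm(
  angular=[
    [0,0,0],
    [0,0,0],
    [0,0,0],
    [0,0,0],
  ],
  xyz=[
    [0,0,0.002],
    [0,0,0.004],
    [0,0,0.006],
    [0,0,0.006],
  ],
  hand=[1,1,1,1],
)

```text
time: 10.43
ee_pos: [0.4928, -0.1666, 0.0671]
orientation: [-0.0, 0.175, 0.984, -0.0]
force: [-2.1, 0.8, 2.5]
opening: 0.161
```

jog_arm(
  angular=[
    [0,0,0],
    [0,0,0],
    [0,0,0],
  ],
  xyz=[
    [0,0,0.002],
    [0,0,0.004],
    [0,0,0.004],
  ],
  hand=[1,1,1],
)

```text
time: 10.68
ee_pos: [0.4928, -0.1666, 0.0671]
orientation: [-0.0, 0.175, 0.984, -0.0]
force: [-4.8, 1.7, 11.8]
opening: 0.168
```

```bash
python3 - <<'E'
from h import *
plan([.4931,-.1666,.0671],1.214)
E
```

```text
t 10.68 pos [ 0.4928 -0.1666  0.0671] yawy 1.218 tilt [-9.e-04 -7.e-04 -1.e+00] F [-4.82  1.71 11.81] open 0.168 j [ 0.87  0.24 -0.66  1.93  0.17  1.03  1.35]
xyz [-0.0008  0.0003 -0.0001] ang [-0.0005 -0.0003  0.002 ]
```

The flange has landed: z stays at 67.1 mm, the same height over the flange seat as at the grasp, while Fz rises to 12 N. Now pulling up slowly.

jog_arm(
  angular=[
    [0,0,0],
    [0,0,0],
    [0,0,0],
    [0,0,0],
  ],
  xyz=[
    [0,0,-0.003],
    [0,0,-0.006],
    [0,0,-0.009],
    [0,0,-0.009],
  ],
  hand=[1,1,1,1],
)

```text
time: 11.02
ee_pos: [0.493, -0.1667, 0.0683]
orientation: [0.0, 0.175, 0.984, -0.0]
force: [0.5, 0.7, -1.4]
opening: 0.16
```

Free lift so far: +1.2 mm with no force. Continuing in small steps.

jog_arm(
  angular=[
    [0,0,0],
    [0,0,0],
    [0,0,0],
    [0,0,0],
  ],
  xyz=[
    [0,0,-0.0015],
    [0,0,-0.003],
    [0,0,-0.0045],
    [0,0,-0.0045],
  ],
  hand=[1,1,1,1],
)

```text
time: 11.35
ee_pos: [0.4929, -0.1667, 0.0697]
orientation: [0.0, 0.175, 0.984, -0.0]
force: [0.1, 0.3, -0.7]
opening: 0.159
```

jog_arm(
  angular=[
    [0,0,0],
    [0,0,0],
    [0,0,0],
    [0,0,0],
  ],
  xyz=[
    [0,0,-0.0015],
    [0,0,-0.003],
    [0,0,-0.0045],
    [0,0,-0.0045],
  ],
  hand=[1,1,1,1],
)

```text
time: 11.68
ee_pos: [0.493, -0.1667, 0.0712]
orientation: [0.0, 0.175, 0.984, -0.0]
force: [0.4, 0.5, -0.9]
opening: 0.159
```

jog_arm(
  angular=[
    [0,0,0],
    [0,0,0],
    [0,0,0],
    [0,0,0],
  ],
  xyz=[
    [0,0,-0.001],
    [0,0,-0.002],
    [0,0,-0.0035],
    [0,0,-0.0035],
  ],
  hand=[1,1,1,1],
)

```text
time: 12.02
ee_pos: [0.493, -0.1667, 0.0722]
orientation: [0.0, 0.175, 0.984, -0.0]
force: [0.8, 0.3, 0.2]
opening: 0.157
```

jog_arm(
  angular=[
    [0,0,0],
    [0,0,0],
    [0,0,0],
    [0,0,0],
  ],
  xyz=[
    [0,0,-0.001],
    [0,0,-0.002],
    [0,0,-0.003],
    [0,0,-0.003],
  ],
  hand=[1,1,1,1],
)

```text
time: 12.35
ee_pos: [0.493, -0.1667, 0.0731]
orientation: [0.0, 0.175, 0.984, -0.0]
force: [-0.7, 0.2, -0.7]
opening: 0.159
```

jog_arm(
  angular=[
    [0,0,0],
    [0,0,0],
    [0,0,0],
    [0,0,0],
  ],
  xyz=[
    [0,0,-0.001],
    [0,0,-0.002],
    [0,0,-0.003],
    [0,0,-0.003],
  ],
  hand=[1,1,1,1],
)

```text
time: 12.68
ee_pos: [0.4928, -0.1666, 0.0736]
orientation: [-0.0, 0.175, 0.984, 0.0]
force: [2.0, -0.7, -3.8]
opening: 0.162
```

```bash
python3 - <<'E'
from h import *
plan([.4931,-.1666,.0671],1.214)
E
```

```text
t 12.68 pos [ 0.4928 -0.1666  0.0736] yawy 1.218 tilt [-1.e-04  1.e-04 -1.e+00] F [ 2.04 -0.65 -3.78] open 0.162 j [ 0.87  0.23 -0.66  1.92  0.17  1.04  1.36]
xyz [-0.0009  0.0004  0.0217] ang [ 0.     -0.0001  0.002 ]
```

Force is rising at 6.5 mm of lift, so the catch is engaged. Continuing gently.

jog_arm(
  angular=[
    [0,0,0],
    [0,0,0],
    [0,0,0],
    [0,0,0],
  ],
  xyz=[
    [0,0,-0.001],
    [0,0,-0.002],
    [0,0,-0.003],
    [0,0,-0.003],
  ],
  hand=[1,1,1,1],
)

```text
time: 13.02
ee_pos: [0.4926, -0.1666, 0.0742]
orientation: [-0.0, 0.175, 0.984, 0.0]
force: [1.7, 0.3, -8.5]
opening: 0.159
```

jog_arm(
  angular=[
    [0,0,0],
    [0,0,0],
    [0,0,0],
    [0,0,0],
  ],
  xyz=[
    [0,0,-0.001],
    [0,0,-0.002],
    [0,0,-0.003],
    [0,0,-0.003],
  ],
  hand=[1,1,1,1],
)

```text
time: 13.35
ee_pos: [0.4925, -0.1666, 0.075]
orientation: [-0.0, 0.175, 0.984, 0.0]
force: [4.1, -1.5, -14.9]
opening: 0.159
```

jog_arm(
  angular=[
    [0,0,0],
    [0,0,0],
    [0,0,0],
    [0,0,0],
    [0,0,0],
    [0,0,0],
    [0,0,0],
    [0,0,0],
  ],
  xyz=[
    [0,0,-0.0008],
    [0,0,-0.0008],
    [0,0,-0.0008],
    [0,0,-0.0008],
    [0,0,-0.0008],
    [0,0,-0.0008],
    [0,0,-0.0008],
    [0,0,-0.0008],
  ],
  hand=[1,1,1,1,1,1,1,1],
)

```text
time: 14.02
ee_pos: [0.4926, -0.1665, 0.0756]
orientation: [-0.0, 0.175, 0.984, 0.0]
force: [2.2, -1.7, -19.1]
opening: 0.159
```

```bash
python3 - <<'E'
from h import *
plan([.4931,-.1666,.0671],1.214)
E
```

```text
t 14.02 pos [ 0.4926 -0.1665  0.0756] yawy 1.218 tilt [-7.e-04  2.e-04 -1.e+00] F [  2.17  -1.69 -19.05] open 0.159 j [ 0.88  0.23 -0.66  1.92  0.16  1.04  1.36]
xyz [-0.0017  0.0004  0.0284] ang [-0.     -0.0004  0.002 ]
```

jog_arm(
  angular=[
    [0,0,0],
    [0,0,0],
    [0,0,0],
    [0,0,0],
    [0,0,0],
    [0,0,0],
  ],
  xyz=[
    [0,0,0],
    [0,0,0],
    [0,0,0],
    [0,0,0],
    [0,0,0],
    [0,0,0],
  ],
  hand=[1,1,1,1,1,1],
)

```text
time: 14.52
ee_pos: [0.4927, -0.1666, 0.0757]
orientation: [-0.0, 0.175, 0.984, 0.0]
force: [2.9, -0.5, -20.0]
opening: 0.158
```

The pull crept up to about 18.6 N net. I'll ease it to about 15 N and hold.

jog_arm(
  angular=[
    [0,0,0],
    [0,0,0],
    [0,0,0],
    [0,0,0],
    [0,0,0],
    [0,0,0],
    [0,0,0],
    [0,0,0],
  ],
  xyz=[
    [0,0,0.001],
    [0,0,0.0018],
    [0,0,0.0018],
    [0,0,0.0018],
    [0,0,0.0018],
    [0,0,0.0018],
    [0,0,0.0018],
    [0,0,0.0018],
  ],
  hand=[1,1,1,1,1,1,1,1],
)

```text
time: 15.18
ee_pos: [0.4928, -0.1667, 0.0754]
orientation: [-0.0, 0.175, 0.984, -0.0]
force: [1.3, -0.8, -17.3]
opening: 0.162
```

jog_arm(
  angular=[
    [0,0,0],
    [0,0,0],
    [0,0,0],
    [0,0,0],
    [0,0,0],
    [0,0,0],
  ],
  xyz=[
    [0,0,0],
    [0,0,0],
    [0,0,0],
    [0,0,0],
    [0,0,0],
    [0,0,0],
  ],
  hand=[1,1,1,1,1,1],
)

```text
time: 15.68
ee_pos: [0.4928, -0.1667, 0.0754]
orientation: [-0.0, 0.175, 0.984, -0.0]
force: [0.5, -0.5, -17.9]
opening: 0.161
```

The catch held at about 16 N net. Now pressing back down home.

jog_arm(
  angular=[
    [0,0,0],
    [0,0,0],
    [0,0,0],
    [0,0,0],
    [0,0,0],
    [0,0,0],
    [0,0,0],
  ],
  xyz=[
    [0,0,0.005],
    [0,0,0.011],
    [0,0,0.017],
    [0,0,0.023],
    [0,0,0.029],
    [0,0,0.033],
    [0,0,0.033],
  ],
  hand=[1,1,1,1,1,1,1],
)

```text
time: 16.27
ee_pos: [0.4946, -0.1671, 0.0671]
orientation: [0.002, 0.175, 0.984, -0.0]
force: [-1.3, 0.1, 4.9]
opening: 0.158
```

jog_arm(
  angular=[
    [0,0,0],
    [0,0,0],
    [0,0,0],
    [0,0,0],
  ],
  xyz=[
    [0,0,0.002],
    [0,0,0.002],
    [0,0,0.002],
    [0,0,0.002],
  ],
  hand=[1,1,1,1],
)

```text
time: 16.6
ee_pos: [0.4946, -0.1672, 0.0671]
orientation: [0.002, 0.175, 0.984, -0.001]
force: [-3.0, 0.2, 8.4]
opening: 0.159
```

```bash
python3 - <<'E'
from h import *
plan([.4931,-.1666,.0671],1.214)
im=read_camera("wrist"); cv2.imwrite("pics/w9.png",im)
E
```

```text
t 16.6 pos [ 0.4946 -0.1672  0.0671] yawy 1.218 tilt [ 0.0028 -0.0018 -1.    ] F [-3.04  0.16  8.35] open 0.159 j [ 0.87  0.24 -0.66  1.93  0.18  1.02  1.35]
xyz [ 0.0052  0.0001 -0.0001] ang [-0.0004  0.0016  0.002 ]
```

View pics/w9.png

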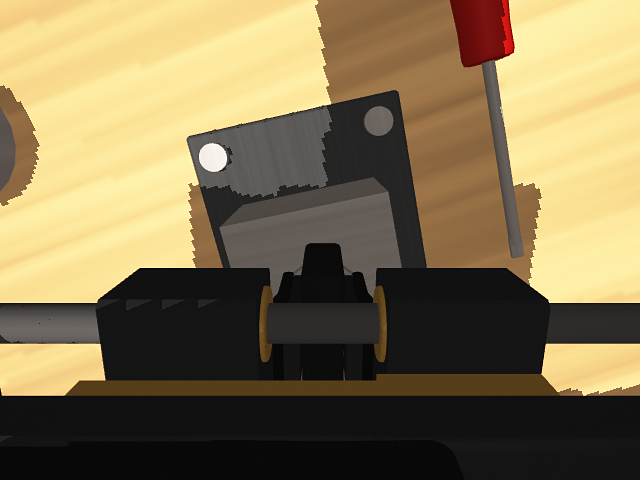

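Home and pressed with about 10 N. I'll ease the press, open, and retreat upward.

jog_arm(
  angular=[
    [0,0,0],
    [0,0,0],
    [0,0,0],
    [0,0,0],
    [0,0,0],
    [0,0,0],
    [0,0,0],
    [0,0,0],
  ],
  xyz=[
    [0,0,-0.003],
    [0,0,-0.003],
    [0,0,-0.003],
    [0,0,-0.003],
    [0,0,-0.003],
    [0,0,-0.003],
    [0,0,-0.003],
    [0,0,-0.003],
  ],
  hand=[1,1,0,0,0,0,0,0],
)

```text
time: 17.32
ee_pos: [0.4928, -0.1666, 0.0656]
orientation: [-0.0, 0.175, 0.984, 0.0]
force: [-0.7, 0.3, -0.6]
opening: 0.478
```

```bash
python3 - <<'E'
from h import *
plan([.4931,-.1666,.0671],1.214)
im=read_camera("wrist"); cv2.imwrite("pics/w10.png",im)
E
```

```text
t 17.32 pos [ 0.4928 -0.1666  0.0656] yawy 1.218 tilt [-3.e-04  2.e-04 -1.e+00] F [-0.72  0.27 -0.58] open 0.478 j [ 0.87  0.25 -0.66  1.93  0.18  1.02  1.35]
xyz [-0.001   0.0004 -0.0051] ang [ 0.     -0.0002  0.002 ]
```

View pics/w10.png

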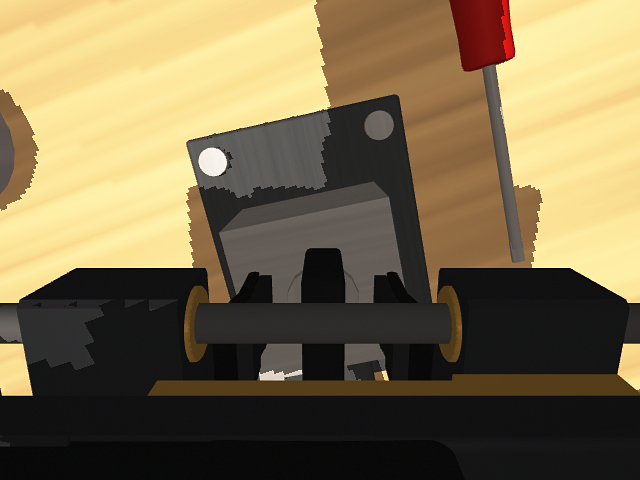

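The fingers are clear on both sides. Rising.

jog_arm(
  angular=[
    [0,0,0],
    [0,0,0],
    [0,0,0],
    [0,0,0],
    [0,0,0],
    [0,0,0],
    [0,0,0],
    [0,0,0],
    [0,0,0],
    [0,0,0],
  ],
  xyz=[
    [0,0,-0.03],
    [0,0,-0.08],
    [0,0,-0.15],
    [0,0,-0.25],
    [0,0,-0.35],
    [0,0,-0.45],
    [0,0,-0.52],
    [0,0,-0.55],
    [0,0,-0.55],
    [0,0,-0.55],
  ],
  hand=[0,0,0,0,0,0,0,0,0,0],
)

```text
time: 18.2
ee_pos: [0.4927, -0.1666, 0.2304]
orientation: [-0.0, 0.175, 0.984, -0.0]
force: [-0.4, 0.8, -1.8]
opening: 0.499
```

```bash
python3 - <<'E'
from h import *
plan([.4931,-.1666,.0671],1.214)
c=calibration("wrist");im=read_camera("wrist"); cv2.imwrite("pics/w11.png",im)
cv2.imwrite("pics/s11.png",read_camera("scene"))
for zb in (.06,.062,.066):
    print(zb,fitblade(im,c,[.4942,-.167,-.353],zb,(290,180,360,300),th=32))
E
```

```text
t 18.2 pos [ 0.4927 -0.1666  0.2304] yawy 1.218 tilt [-3.e-04 -2.e-04 -1.e+00] F [-0.38  0.83 -1.84] open 0.499 j [ 0.92  0.08 -0.67  1.74  0.05  1.34  1.45]
xyz [-0.0015  0.0006  0.5442] ang [-0.0001 -0.0001  0.002 ]
0.06 (array([ 0.49509583, -0.16727473, -0.34859534]), np.float64(64.90625), np.float32(1371.0))
0.062 (array([ 0.49481389, -0.16714291, -0.35216677]), np.float64(83.1875), np.float32(1371.0))
0.066 (array([ 0.4937033 , -0.16673733, -0.3438651 ]), np.float64(120.625), np.float32(1371.0))
```

View pics/w11.png

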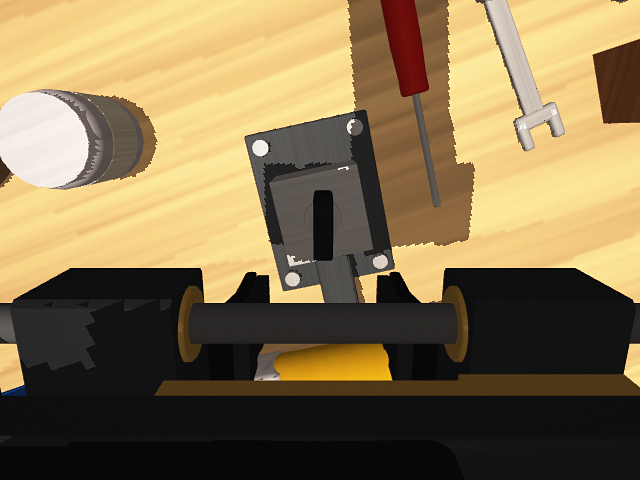

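View pics/s11.png

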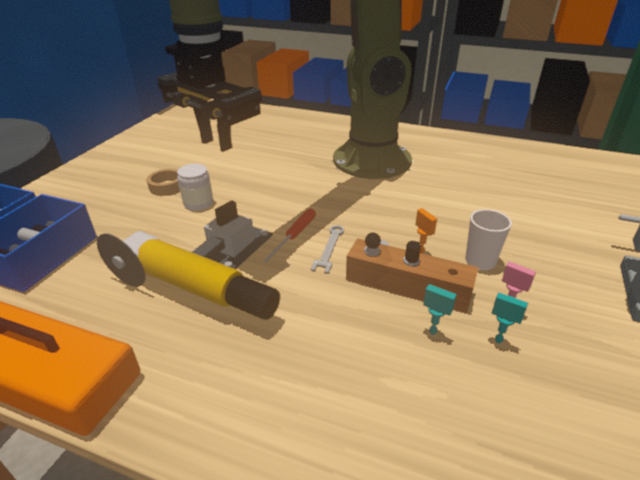

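The wrist view shows the blade standing on the block at (322,225), and the silhouette fits best with the flange on the block. A last zoomed look, plus a check that the other things haven't moved.

```bash
python3 - <<'E'
from h import *
s=cv2.imread("pics/s11.png"); s0=cv2.imread("pics/scene0.png")
cv2.imwrite("pics/s11c.png",cv2.resize(s[190:270,185:285],None,fx=6,fy=6,interpolation=cv2.INTER_CUBIC))
d=cv2.absdiff(s,s0).max(2)>60
n,l,st_,ce=cv2.connectedComponentsWithStats(d.astype(np.uint8))
print([(st_[i].tolist()) for i in range(1,n) if st_[i,4]>15])
cs=calibration("scene")
for dz in(0,.003,.006): print(dz,proj(cs,box(.4945,-.167,-.35,.046,.014,.103+dz,.103+dz))[::2].round(1).tolist())
E
```

```text
[[90, 1, 28, 31, 247], [197, 0, 18, 15, 212], [387, 0, 14, 30, 320], [106, 25, 9, 9, 31], [201, 24, 21, 10, 145], [181, 35, 35, 8, 159], [81, 37, 33, 4, 77], [176, 95, 84, 57, 2171], [119, 154, 227, 21, 2553], [386, 175, 16, 6, 42], [238, 177, 147, 106, 3443], [209, 201, 41, 35, 750], [445, 246, 22, 34, 419]]
0 [[231.9, 198.6], [236.4, 200.9], [213.7, 207.9], [218.2, 210.4]]
0.003 [[231.7, 197.3], [236.3, 199.6], [213.5, 206.6], [218.0, 209.1]]
0.006 [[231.5, 196.0], [236.1, 198.3], [213.2, 205.3], [217.8, 207.8]]
```

View pics/s11c.png

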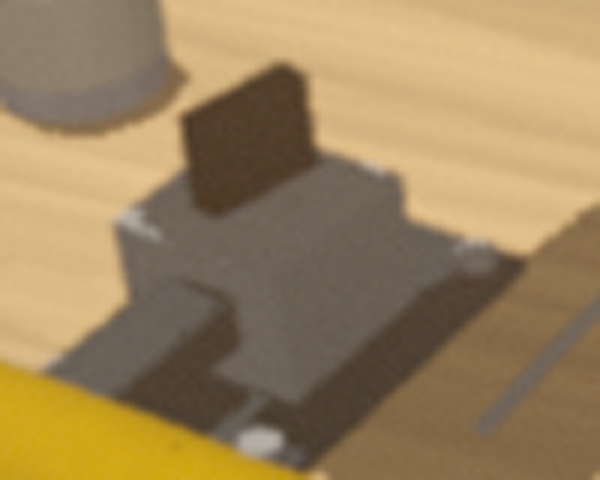

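The blade's top edge, at about (232,200), matches dz=0, so the pin is home. The picture differences are only the arm, its shadow, the pin and the emptied hole. Handing in.

```bash
python3 - <<'E'
from bench import manip
print(manip.finish_job())
E
```

```text
the job is handed in; nothing more can be done
None
```

The blade-headed lock pin is fully home in the grinder stand's block, and its catch held the pull test. I handed the job in at about 18 s of the 72 s allowed; no verdict was reported.

- **Seating:** Pushing took about 2 N partway down, then dropped back to the free level, so the jaws had snapped in. The flange landed at the height measured at the grasp, and I pressed it with about 13 N.
- **Pull test:** The pin lifted freely for about 6 mm, then the force rose steadily. The readings, less the pin's 1.4 N weight, peaked at about 18.6 N, above the 15 N I aimed for but under the 25 N limit. I eased to about 16 N and held for roughly a second. The whole time above 10 N was just over 2 s, and the catch did not give.
- **Release:** I pressed the pin home again with about 10 N, opened the fingers and rose clear to a tool height of 0.23 m.

**Last checks:** The wrist picture fits best with the flange on the block, and the scene picture agrees. Comparing scene pictures from before and after, only the arm, its shadow, the pin and the emptied rack hole changed. Nothing failed, but position readings jitter by about 1 mm.

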